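# Shut the stud case: slide its cover home until the tab clicks

### The arm

A 6-joint arm with a two-finger parallel gripper is mounted at the origin on a cart in front of the work surface, level with it; the furniture and walls round the work are solid. World frame = base frame: x ahead of the robot, y to its left, z up, the work surface at z = 0. Lengths are in mm, angles in rad, forces in N, time in s.
With the tool pointing down it reaches from about 275 to 1000 mm from the base axis. Payload 8.4 kg.
Tool frame: the origin (TCP) lies on the centre line of the jaws, within the pads' length; the fingertips stand 17 mm ahead of it and the grasp point (between the pads) lies 2 mm behind it (r.tcp_to_tips is the z of the fingertips in the tool frame, in mm); z points along the fingers, y is the direction in which the jaws open and shut (so a half turn about z gives the same grasp; the last joint's range is limited). The gripper opens to 85 mm and grips with 20 to 120 N. Pads are 22 mm wide; open, the fingers measure 114 mm over their backs; the gripper's body (76 mm by 85 mm) begins 54 mm behind the grasp point. The pads swing forward as they close: fully open they stand 13 mm farther back than shut.
Start: joints at [1.281, 0.353, 1.633, -0, 1.155, -0.002], TCP at [177.401, 599.297, 248.281] pointing down, gripper open.
Joint ranges: [-2.63, 2.63], [-0.92, 2.1], [0.06, 2.66], [-1.3, 4.44], [0, 2.69], [-3.02, 3.02]. Speed limits (rad/s): [2.22, 2.22, 2.79, 3.14, 3.14, 3.14].

### API

Orientations are given as [roll, pitch, yaw] about the fixed x, y, z axes, in that order (R = Rz(yaw) Ry(pitch) Rx(roll)).
In Python, from rig import r, cams, job gives the robot as it stands.
- The arm moves only by the tool drive_tool, never from a script. Its argument "deltas" is a list of rows, each a list of 4 numbers: the shift along the tool's x, y, z in cm, then the turn about the tool's z in rad. In form: [[x, y, z, roll], ...]. A call has 1 to 12 rows; each row shifts and turns the commanded pose from where the row before left it, along the tool's axes as they then stand; what a row does not reach is not made up. A row lasts 1/12 s, in which the tool goes at most 41.7 mm and 7.16 degrees, less where a joint would pass 70% of its speed; a pose out of reach is approached as far as the arm can. A call with a gripper value outside its range is refused whole. "jaw" is the closure, from 0 (fully open) to 1 (shut), set as the call begins (left out, the last holds). The fingers move at their own pace and stop on an object; "force" is the grip in N (left out, the last holds). Time passes only in rows, so rows that do not move let the fingers close. It gives the time, the measured TCP pose, the force and the opening at its end, in the units of the state.
- r.sense(): the state, without advancing time (a new reading comes with each control period).
- cams.grab_frame(name): name is "scene" or "top" or "wrist"; returns (picture, depth): 420x560x3 uint8, red, green, blue; 420x560 float32, mm along the optical axis (not along the pixel's ray), 0 where there is no reading.
- cams.camera_params(name): a dict with "fx", "fy", "cx", "cy" (pixels), "k1" (the pictures are not rectified: a ray, as slopes to the right and down, at radius r is drawn at 1 + k1 r^2 times it, then the intrinsics apply), "R" (3x3) and "t" (3): a world point X has camera coordinates R X + t. Camera axes: x right, y down, z forward; pixel columns grow to the right and rows downward; lengths in mm; the calibration is good to about 2 mm. A picture is of the moment at which its call begins: read the wrist's pose just before it. camera_params takes no time and is no camera call; for the wrist camera it gives the pose at the moment of the call.
- job.sign_off(): hands the job in, once; it reports no verdict.
The state is a dict: "clock": time; "qpos": joint angles; "qvel": joint speeds; "joint_efforts": joint torques, N m; "eef_pos": TCP position; "tcp_rot": TCP orientation; "contact_force": force on the tool from outside, world axes, zero at the start; "wrist_torque": the same for the moment, N m; "opening": opening from 0.0 (shut) to 1.0 (fully open).
Only numpy, scipy, OpenCV 4.12 (cv2) and the standard library are available. Lean on these libraries where they do the work, as an engineer would, in place of code of your own. Each camera call takes 0.05 s, during which the arm holds its last target. There are 200 camera calls.

### The job

The open stud case has lost its cover, which lies beside it: lay the cover flat in the open end of the case and slide it along the rails under the lips, towards the steel ledge, until its spring tab clicks down behind the ledge. Push gently, by feel, without forcing it or ramming it against the stop, and leave the other things on the table where they are.

Things in the scene. Friction and masses are not known exactly. Their poses are not given: they have to be found in the camera images.
- case: Grey stud case fixed to the table, 184 (x) x 88 (y) x 43 mm high, feet reach y +-58. Origin: centre of its underside. +x is the closing direction: plain deck (x -92 to -16), open compartment with copper studs (-16 to 50), far end with a dark steel ledge. Rails: ledges level with the deck, top z 30; side walls' inner faces y +-38, wall tops z 36, sloping funnel strips to z 43 over x -92 to 6.
- lay_point (a point): On the case's rail level at case x -40, y 0, z 30 mm; axes as the case. With the cover's origin here the cover lies in the open end, about 6 mm short of the lips; from case x -92 to 11 nothing is above the rails, so it can be laid in from above. Oiled metal, friction about 0.2.
- lip_mouth (a point): Where the two lips over the rails begin: case x 14, y 0, z 36.5 mm (their underside); flared mouth from x 11. They run to x 78, top z 41, from |y| 30.5 outwards; the cover's wings go under with 1.5 mm play in height. Beyond, the ledge: a cross ridge 44 mm long, 4 mm thick, crest z 34.5, clamped with its middle anywhere from case x 55 to 75: not measured, to be felt.
- cover: Loose bare metal cover, 0.1 to 0.2 kg. Origin: centre of the plate's underside; z up as it lies; +x points to its spring tab, which goes ahead in closing. Plate 5 mm thick, x -45 to 45, 56 mm wide, 72 mm (two wings) over x 5 to 45: 2 mm play each side in the rails. Fully home its origin lies at case x 5.5 to 28 mm, as the ledge was clamped. In sliding it may press on the case with at most 18 N.
- rib (a point): Grip: middle of the cover's upright cross rib, at cover x -20, y 0, z 18 mm; axes as the cover. Rib 12 mm thick in x (its faces look to +-x), 44 mm long in y, from z 5 to 31.
- nose (a point): Underside of the tab's nose, at its steep back: cover x 52, y 0, z 0. Nose flat to x 66, then a 32 degree ramp; tab 30 mm wide, tip x 74, top z 10. Ramp meets ledge with the cover's origin 74 mm short of the ledge's middle; riding over takes a push of 3 to 8 N; 49.5 mm short the nose drops behind (click, push falls away); 2.5 mm on, the plate's edge meets the ledge: hard stop.
- tab (a joint): Bending of the cover's spring tab, rad: 0 relaxed, grows to about 0.1 to 0.2 as the tab is lifted over the ledge, back to 0 once it has clicked down behind it. Sprung, turns by itself.
- magnet_square: Bystander: red triangular welding magnet, 62x63x19 mm, origin at the centre of its underside. Leave it.
- hold_weight: Bystander: cast iron holding weight with a loop, 35x55x71 mm, origin at the centre of its underside. Leave it.
- hex_keys: Bystander: hex keys in a holder, 40x88x12 mm, origin at the centre of its underside. Leave it.
- tape_roll: Bystander: roll of yellow tape, 91 mm across, 24 mm high, origin at the centre of its underside. Leave it.
Mind the look-alikes: they are no part of the job. Leave any black or red look-alike of the cover alone.

How it is judged (in metres and radians):
On the way:
1. the cover lies in the case on its rails, not yet pushed home (z of cover in the frame of case between 0.028 and 0.0325 m and y of cover in the frame of case between -0.004 and 0.004 m and x of cover in the frame of case between -0.07 and -0.02 m), for 0.1 s.
At the end, for the whole second after the job is handed in: The cover lies flat on its rails under the lips (height within 2.5 mm, sideways within 4 mm, tilt under 0.06 rad), its origin 3.4 to 30 mm along the case's x, with the tab relaxed (under 0.03 rad), which at that distance means that it has dropped behind the ledge; the cover is at rest (x of cover in the frame of case between 0.0034 and 0.03 m and y of cover in the frame of case between -0.004 and 0.004 m and z of cover in the frame of case between 0.028 and 0.0325 m and angle between the z axis of cover and the z axis of case, either way round below 0.06 rad and value of joint tab below 0.03 rad and linear speed of cover below 0.01 m/s); the robot touches nothing.
It fails at once if the cover is forced: more than 18 N between cover and case while it is slid home (contact force between cover and case above 18 N and x of cover in the frame of case above -0.02 m and z of cover in the frame of case below 0.04 m).
It fails at once if the red triangular welding magnet is moved by more than 30 mm (distance of magnet_square from where it was at the start of the episode above 0.03 m).
It fails at once if the cast iron holding weight is moved by more than 30 mm (distance of hold_weight from where it was at the start of the episode above 0.03 m).
It fails at once if the hex keys are moved by more than 30 mm (distance of hex_keys from where it was at the start of the episode above 0.03 m).
It fails at once if the roll of tape is moved by more than 30 mm (distance of tape_roll from where it was at the start of the episode above 0.03 m).
It also fails if it takes over 51 s, if anything falls off the work surface, if the arm or the gripper's body presses on something with over 40 N, if the wrist force passes 120 N, or if a joint passes its speed limit or range.

## Working session

There is one attempt and no reset: what is moved stays moved. The work goes in short steps, Python scripts to look and compute and a tool call to move; the robot and the scene stay as the last step left them, time stands still between calls to the robot, and variables do not carry over. Pictures are saved under pics/ and viewed, about 8 in all and at most 12, crops included, and the job is handed in when it is done.

Besides the shell and the picture viewer there is one more tool, called after "Request:" as name(argument=value, ...), one argument or row to a line, values as JSON. drive_tool: Moves the arm, as the interface text tells. Its arguments: {"type":"object","properties":{"deltas":{"type":"array"},"jaw":{"type":"number"},"force":{"type":"number"}},"required":["deltas"]}

```bash
mkdir -p pics; cat > h.py <<'E'
import numpy as np, cv2
from rig import r,cams,job
def grab(n,f=None):
    p=cams.camera_params(n); im,d=cams.grab_frame(n)
    if f: cv2.imwrite('pics/'+f+'.png',cv2.cvtColor(im,cv2.COLOR_RGB2BGR))
    np.savez('/tmp/'+(f or n)+'.npz',im=im,d=d,**p); return im,d,p
def load(f): 
    z=np.load('/tmp/'+f+'.npz'); return z['im'],z['d'],z
def cloud(d,p):
    v,u=np.mgrid[:d.shape[0],:d.shape[1]].astype(float)
    K=np.array([[p['fx'],0,p['cx']],[0,p['fy'],p['cy']],[0,0,1]],float)
    # draw model: factor 1+k1 r^2
    n=cv2.undistortPoints(np.stack([u,v],-1).reshape(-1,1,2),K,np.array([float(p['k1']),0,0,0]))
    n=n.reshape(*d.shape,2)
    X=np.concatenate([n*d[...,None],d[...,None]],-1)
    return (X-np.array(p['t']))@np.array(p['R'])
E
python3 - <<'E'
from h import *
for n in('scene','top'): grab(n,n+'0')
s=r.sense();print(s['clock'],s['eef_pos'],s['tcp_rot'],s['contact_force'],r.tcp_to_tips)
E
```

```text
0.1 [177.31052473 598.92273862 247.6417144 ] [-3.14037469e+00 -1.12883147e-05  2.85375413e+00] [-1.20633111  0.586177    0.60438316] 17.0
```

View pics/top0.png

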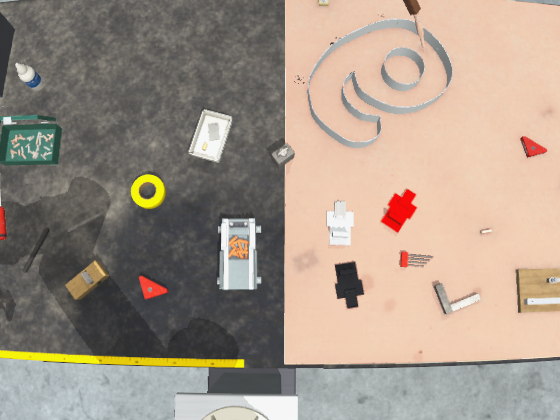

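View pics/scene0.png

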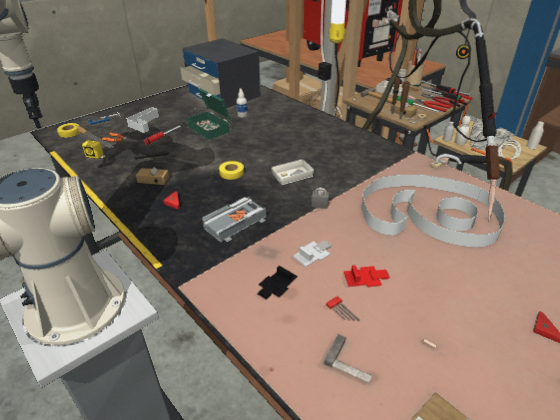

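The top view shows the case at about (239,254). There are three cover-like parts: bare metal at (340,222), red at (400,210) and black at (348,284). Only the bare metal one fits the description. I'll confirm it in an enlarged crop and measure it.

```bash
python3 - <<'E'
from h import *
im,d,p=load('top0'); W=cloud(d,p); np.set_printoptions(precision=1,suppress=True)
c=cv2.resize(im[190:310,205:365],None,fx=5,fy=5,interpolation=cv2.INTER_CUBIC)
cv2.imwrite('pics/crop1.png',c[:,:,::-1])
print(W[254,239],W[222,340],W[190:310:119,205:365:159])
# heights maps
for name,(a,b,l,rr) in dict(case=(205,300,205,275),cov=(195,250,320,360)).items():
    Z=W[a:b,l:rr,2]; print(name,np.percentile(Z,[1,5,25,50,75,95,99]))
E
```

```text
[512.5  -5.3  19.5] [ 600.4 -273.2    8.9] [[[ 690.    93.2   -2.9]
  [ 691.8 -342.8   -2.8]]

 [[ 368.8   83.9   -2.9]
  [ 369.9 -334.1    0.5]]]
case [-5.7 -3.6 -0.6  2.3 27.8 40.8 45.8]
cov [-4.3 -2.5  0.4  2.7  5.6 12.9 32.6]
```

View pics/crop1.png

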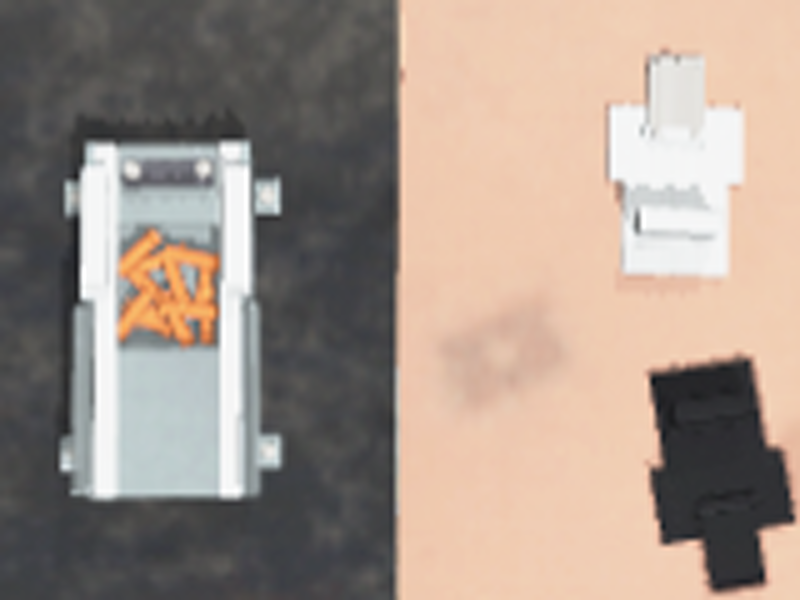

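The crop confirms it. The bare metal cover is upright at crop (675,165), with its rib at (677,222) and its tab towards the top (world +x). The case's ledge is at crop (168,170), also at its world +x end. The black and red ones are decoys.

```bash
python3 - <<'E'
from h import *
np.set_printoptions(precision=3,suppress=True)
p=cams.camera_params('wrist'); R=np.array(p['R']);t=np.array(p['t'])
s=r.sense();from scipy.spatial.transform import Rotation as Ro
T=Ro.from_euler('xyz',s['tcp_rot']).as_matrix()
print(p['fx'],p['cx'],p['cy'],p['k1'],'cam in tool',T.T@(-R.T@t-s['eef_pos']),'\n',R@T)
# rough cover pose from top image
im,d,pt=load('top0');W=cloud(d,pt)
def ray(u,v,z):
    K=np.array([[pt['fx'],0,pt['cx']],[0,pt['fy'],pt['cy']],[0,0,1]],float)
    n=cv2.undistortPoints(np.array([[[u,v]]],float),K,np.array([float(pt['k1']),0,0,0]))[0,0]
    Rr=np.array(pt['R']);c=-Rr.T@pt['t'];dd=Rr.T@np.array([*n,1]);return c+dd*(z-c[2])/dd[2]
f=lambda x,y,z:print((x,y,z),ray(205+x/5-.4,190+y/5-.4,z))
for q in [(625,274,5),(728,274,5),(609,105,5),(743,105,5),(677,55,10),(680,222,31)]:f(*q)
for q in [(95,497,30),(243,497,30),(120,345,30),(218,345,30),(168,170,34),(72,490,43),(261,490,43)]:f(*q)
E
```

```text
363.06362855740036 274.811074468375 209.80156039366958 -0.03191274334273363 cam in tool [  71.645   -2.014 -126.396] 
 [[ 0.     1.     0.   ]
 [-0.96   0.    -0.281]
 [-0.281 -0.     0.96 ]]
(625, 274, 5) [ 540.458 -244.793    5.   ]
(728, 274, 5) [ 540.528 -299.976    5.   ]
(609, 105, 5) [ 632.177 -237.504    5.   ]
(743, 105, 5) [ 632.484 -310.216    5.   ]
(677, 55, 10) [ 658.862 -274.262   10.   ]
(680, 222, 31) [ 564.654 -271.391   31.   ]
(95, 497, 30) [420.594  32.064  30.   ]
(243, 497, 30) [421.14 -44.18  30.  ]
(120, 345, 30) [499.189  20.668  30.   ]
(218, 345, 30) [499.486 -30.29   30.   ]
(168, 170, 34) [590.801  -2.985  34.   ]
(72, 490, 43) [423.601  42.429  43.   ]
(261, 490, 43) [424.29  -53.984  43.   ]
```

Request:
drive_tool(
  deltas=[
    [0,0,0,0.117],
    [0,0,0,0.117],
    [0,0,0,0.117],
    [0,0,0,0.117],
    [0,0,0,0.117],
    [0,0,0,0.117],
    [0,0,0,0.117],
    [0,0,0,0.117],
    [0,0,0,0.117],
    [0,0,0,0.117],
    [0,0,0,0.113],
  ],
)

```text
clock: 1.02
eef_pos: [177.3, 599.0, 247.8]
tcp_rot: [-3.141, 0.001, 1.565]
contact_force: [0.4, -0.4, 0.6]
opening: 1.004
```

Request:
drive_tool(
  deltas=[
    [-3.15,1.9,0,0],
    [-3.15,1.9,0,0],
    [-3.15,1.9,0,0],
    [-3.15,1.9,0,0],
    [-3.15,1.9,0,0],
    [-3.15,1.9,0,0],
    [-3.15,1.9,0,0],
    [-3.15,1.9,0,0],
    [-3.15,1.9,0,0],
  ],
)

```text
clock: 1.77
eef_pos: [348.8, 314.1, 248.2]
tcp_rot: [-3.141, 0.0, 1.571]
contact_force: [0.5, 0.3, 0.3]
opening: 0.998
```

Request:
drive_tool(
  deltas=[
    [-3.15,1.9,0,0],
    [-3.15,1.9,0,0],
    [-3.15,1.9,0,0],
    [-3.15,1.9,0,0],
    [-3.15,1.9,0,0],
    [-3.15,1.9,0,0],
    [-3.15,1.9,0,0],
    [-3.15,1.9,0,0],
    [-3.15,1.9,0,0],
    [0,0,0,0],
    [0,0,0,0],
    [0,0,0,0],
  ],
)

```text
clock: 2.77
eef_pos: [518.8, 32.3, 247.8]
tcp_rot: [-3.14, -0.0, 1.57]
contact_force: [-0.1, 0.6, -0.2]
opening: 1.003
```

```bash
python3 -c "
from h import *
grab('wrist','wcase')"
```

Request:
drive_tool(
  deltas=[
    [-3.34,0.76,0,0],
    [-3.34,0.76,0,0],
    [-3.34,0.76,0,0],
    [-3.34,0.76,0,0],
    [-3.34,0.76,0,0],
    [-3.34,0.76,0,0],
    [-3.34,0.76,0,0],
    [-3.34,0.76,0,0],
    [0,0,0,0],
    [0,0,0,0],
    [0,0,0,0],
  ],
)

```text
clock: 3.73
eef_pos: [579.9, -233.3, 248.0]
tcp_rot: [-3.141, -0.001, 1.572]
contact_force: [0.0, 0.4, 0.2]
opening: 1.0
```

```bash
python3 - <<'E'
from h import *
grab('wrist','wcov')
a=load('wcase')[0][60:360,60:500];b=load('wcov')[0][60:360,60:500]
cv2.imwrite('pics/w2.png',cv2.resize(np.vstack([a,b]),None,fx=1,fy=1)[:,:,::-1])
E
```

```text
(no output)
```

View pics/w2.png

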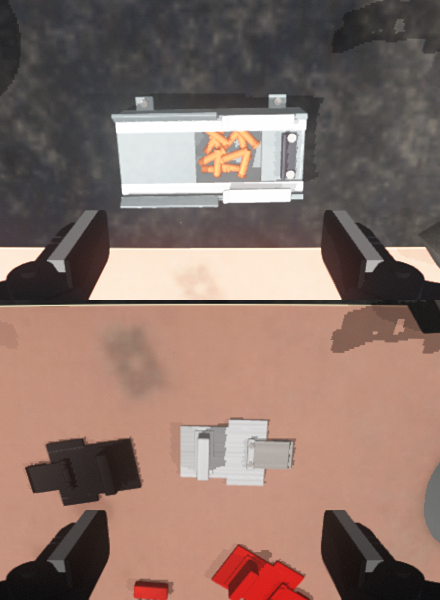

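Top half (wrist view of the case): deck on the left, from about column 118, and ledge at (288,155) on the right. Bottom half: bare cover at (237,452), rib at (203,455) and tab at (272,453), pointing right (+x). The black one is to its left and the red one below. Next I'll measure both from the depth.

```bash
python3 - <<'E'
from h import *
np.set_printoptions(precision=2,suppress=True)
def rect(P):
    (c,s,a)=cv2.minAreaRect(P.astype(np.float32)); a=(a+45)%90-45; return np.array(c),np.array(s),round(np.radians(a),4)
def comp(m,u,v):
    n,l=cv2.connectedComponents(m.astype(np.uint8)); return l==l[v,u]
im,d,p=load('wcov');W=cloud(d,p);Z=W[...,2]
tz=np.median(Z[100:140,300:400]);print('table z',tz)
win=np.zeros(Z.shape,bool);win[170:260,230:365]=1; win&=d>0
for nm,lo,hi in(('plate',3,8),('rib',25,36),('tab',8.3,14)):
    m=win&(Z-tz>lo)&(Z-tz<hi)&(im.min(-1)>60)
    m=cv2.morphologyEx(m.astype(np.uint8),cv2.MORPH_OPEN,np.ones((3,3)))>0
    P=W[m];print(nm,m.sum(),np.median(P,0),P.min(0),P.max(0),*rect(P[:,:2]))
# brightness mask for cover outline
im2,d,p=load('wcase');W=cloud(d,p);Z=W[...,2]
print('tablez',np.median(Z[80:130,120:160]))
win=np.zeros(Z.shape,bool);win[145:275,160:380]=1
for nm,lo,hi in(('deck',26,33),('top',38,47),('all',25,50)):
    m=win&(Z>lo)&(Z<hi)
    m=cv2.morphologyEx(m.astype(np.uint8),cv2.MORPH_OPEN,np.ones((3,3)))>0
    P=W[m];print(nm,m.sum(),np.median(P,0),P.min(0),P.max(0),*rect(P[:,:2]))
c=cv2.resize(im2[145:275,160:380],None,fx=3.6,fy=3.6,interpolation=cv2.INTER_CUBIC);cc=cv2.resize(im[165:265,225:372],None,fx=3.6,fy=3.6,interpolation=cv2.INTER_CUBIC)
o=np.zeros((590,792,3),np.uint8);o=np.zeros((c.shape[0]+cc.shape[0],792,3),np.uint8);o[:c.shape[0],:c.shape[1]]=c;o[c.shape[0]:,:cc.shape[1]]=cc
print(o.shape,c.shape);cv2.imwrite('pics/w3.png',o[:590][:,:,::-1])
cv2.imwrite('pics/w3.png',cv2.resize(o,(int(792*.7),int(o.shape[0]*.7)))[:,:,::-1]) if o.shape[0]>840 else cv2.imwrite('pics/w3.png',o[:,:,::-1])
E
```

```text
table z 2.0315510225210636
plate 2284 [ 594.08 -276.2     6.21] [ 541.2  -310.47    5.03] [ 661.39 -239.32   10.03] [ 601.51 -274.6 ] [ 70.88 119.33] -0.0261
rib 512 [ 566.34 -272.37   31.61] [ 560.92 -294.98   27.35] [ 573.13 -251.56   33.84] [ 567.01 -273.31] [43.41 11.88] -0.0094
tab 45 [ 616.06 -282.94   11.74] [ 613.65 -287.8    10.43] [ 618.52 -263.4    14.2 ] [ 616.07 -275.6 ] [24.41  4.41] -0.0254
tablez 0.9070393409143944
deck 8803 [483.19  -8.08  30.51] [421.96 -46.3   26.02] [606.89  32.5   32.98] [514.28  -7.  ] [184.03  76.15] 0.017
top 3613 [529.7   25.78  41.88] [422.33 -55.65  38.  ] [592.64  41.58  46.39] [507.37  -6.58] [169.11  96.54] 0.0181
all 13711 [494.77  -7.55  31.13] [421.79 -55.65  25.  ] [606.89  41.58  46.39] [514.24  -6.46] [184.01  96.54] 0.0181
(828, 792, 3) (468, 792, 3)
```

Request:
drive_tool(
  deltas=[
    [-0.67,-0.22,3.1,0.018],
    [-0.67,-0.22,3.1,0],
    [-0.67,-0.22,3.1,0],
    [-0.67,-0.21,3.1,0],
    [-0.67,-0.21,3.1,0],
    [-0.67,-0.21,3.1,0],
    [0,0,0,0],
    [0,0,0,0],
    [0,0,0,0],
    [0,0,0,0],
  ],
  jaw=0.5,
  force=60,
)

```text
clock: 4.62
eef_pos: [568.3, -274.7, 64.8]
tcp_rot: [3.138, 0.001, 1.554]
contact_force: [0.1, 0.2, -0.1]
opening: 0.503
```

```bash
python3 - <<'E'
from h import *
im,d,p=grab('wrist','wpre'); print(r.sense()['eef_pos'])
E
```

```text
[ 568.25936948 -274.80474618   64.71759204]
```

View pics/wpre.png

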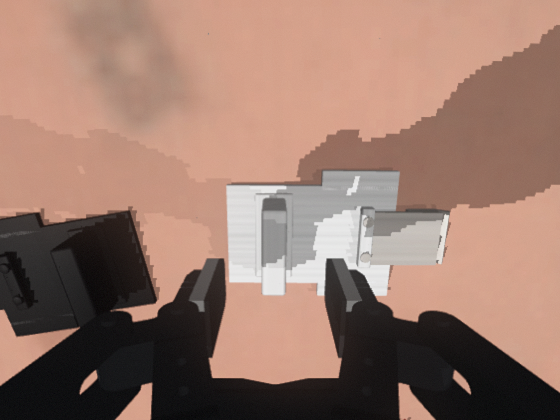

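The rib, at (274,245), is centred between the jaws (columns 222 and 328). The tab points right and the black decoy is clear to the left. One more depth fit from here, then I'll grip.

```bash
cat >> h.py <<'E'
def rect(P):
    (c,s,a)=cv2.minAreaRect(P.astype(np.float32)); a=(a+45)%90-45; return np.array(c),np.array(s),round(np.radians(a),4)
E
python3 - <<'E'
from h import *
np.set_printoptions(precision=2,suppress=True)
im,d,p=load('wpre');W=cloud(d,p);Z=W[...,2];print(np.median(Z[30:110,250:450]))
win=np.zeros(Z.shape,bool);win[150:310,222:460]=1;win&=d>0
for nm,lo,hi in(('rib',29,34),('all',4,34),('plate',4,8)):
    m=win&(Z>lo)&(Z<hi); m=cv2.morphologyEx(m.astype(np.uint8),cv2.MORPH_OPEN,np.ones((3,3)))>0
    P=W[m];print(nm,m.sum(),P.min(0),P.max(0),*rect(P[:,:2]))
# plate left edge & upper edge line fits
v=[];m=win&(Z>3)&(Z<9)
for row in range(195,275,3):
    c=np.where(m[row])[0][0]; v.append(W[row,c,:2])
v=np.array(v);print('left edge dx/dy',np.polyfit(v[:,1],v[:,0],1))
v=[]
for col in list(range(330,390,3)):
    c=np.where(m[:,col])[0][0]; v.append(W[c,col,:2])
v=np.array(v);print('wing edge dy/dx',np.polyfit(v[:,0],v[:,1],1))
E
```

```text
1.982493268852235
rib 2161 [ 560.52 -295.99   29.03] [ 573.26 -251.62   33.84] [ 566.95 -273.73] [44.26 11.88] -0.025
all 19986 [ 541.32 -311.87    4.  ] [ 661.72 -238.39   33.84] [ 601.65 -274.91] [ 72.74 119.73] -0.0246
plate 12060 [ 541.32 -311.87    4.  ] [ 660.63 -238.39    8.  ] [ 601.04 -274.9 ] [ 72.74 118.49] -0.0246
left edge dx/dy [  0.03 550.88]
wing edge dy/dx [  -0.14 -146.77]
```

Request:
drive_tool(
  deltas=[
    [0.1,-0.12,1.3,0.008],
    [0,0,1.3,0],
    [0,0,1.3,0],
    [0,0,0,0],
    [0,0,0,0],
    [0,0,0,0],
  ],
)

```text
clock: 5.17
eef_pos: [565.0, -273.7, 22.5]
tcp_rot: [-3.14, -0.001, 1.545]
contact_force: [-0.4, 0.2, -0.9]
opening: 0.496
```

Request:
drive_tool(
  deltas=[
    [0,0,0,0],
    [0,0,0,0],
    [0,0,0,0],
    [0,0,0,0],
    [0,0,0,0],
    [0,0,0,0],
    [0,0,0,0],
    [0,0,0,0],
  ],
  jaw=1.0,
  force=50,
)

```text
clock: 5.83
eef_pos: [565.6, -274.0, 23.6]
tcp_rot: [3.141, 0.0, 1.545]
contact_force: [-0.7, -0.3, 4.4]
opening: 0.129
```

Request:
drive_tool(
  deltas=[
    [0,0,-1.0,0],
    [0,0,-2.5,0],
    [0,0,-3.0,0],
    [0,0,-2.0,0],
    [0,0,0,0],
    [0,0,0,0],
    [0,0,0,0],
    [0,0,0,0],
  ],
)

```text
clock: 6.5
eef_pos: [564.6, -273.4, 107.0]
tcp_rot: [-3.139, -0.001, 1.545]
contact_force: [-0.6, 0.2, -0.5]
opening: 0.129
```

```bash
python3 - <<'E'
from h import *
np.set_printoptions(precision=3,suppress=True)
s=r.sense();im,d,p=grab('wrist','wheld')
from scipy.spatial.transform import Rotation as Ro
T=Ro.from_euler('xyz',s['tcp_rot']).as_matrix();print(s['eef_pos'],s['tcp_rot'],s['contact_force'])
W=(cloud(d,p)-s['eef_pos'])@T
Z=W[...,2]
win=(np.abs(W[...,0])<60)&(W[...,1]>-40)&(W[...,1]<110)&(d>0)
b=win&(Z>10)&(Z<28)&(im.min(-1)>70)
b=cv2.morphologyEx(b.astype(np.uint8),cv2.MORPH_OPEN,np.ones((3,3)))>0
P=W[b];print(b.sum(),P.min(0),P.max(0),rect(P[:,:2]))
pl=b&(np.abs(W[...,1]-15)<8)|b&(np.abs(W[...,1]+18)<6)|b&(np.abs(W[...,1]-33)<8)
Q=W[pl];A=np.c_[Q[:,:2],np.ones(len(Q))]
for _ in range(4):
    c=np.linalg.lstsq(A,Q[:,2],rcond=None)[0];k=np.abs(A@c-Q[:,2])<3;A,Q=A[k],Q[k]
print('plane z=ax+by+c',c,len(Q))
cv2.imwrite('pics/held.png',im[:,:,::-1])
E
```

```text
[ 564.567 -273.448  107.033] [-3.139 -0.001  1.545] [-0.636  0.202 -0.465]
22148 [-25.448 -26.057  10.006] [36.363 93.289 23.946] (array([ 5.45 , 33.615]), array([119.337,  61.812]), np.float64(-0.0003))
plane z=ax+by+c [ 0.003  0.002 17.773] 8565
```

View pics/held.png

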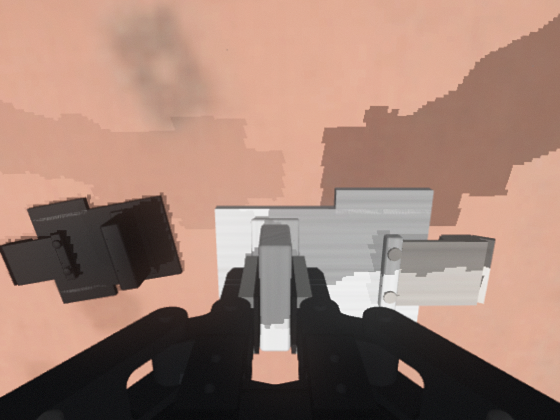

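The cover is held flat and square: plane slopes under 0.003, yaw error about 0. I'll carry it over the open end.

Request:
drive_tool(
  deltas=[
    [0,0,0,-0.044],
    [2.0,-0.82,0,0],
    [3.09,-1.27,0,0],
    [3.09,-1.27,0,0],
    [3.09,-1.27,0,0],
    [3.09,-1.27,0,0],
    [3.09,-1.27,0,0],
    [3.09,-1.27,0,0],
    [3.09,-1.27,0,0],
    [3.1,-1.27,0,0],
    [0,0,0,0],
    [0,0,0,0],
  ],
)

```text
clock: 7.55
eef_pos: [449.7, -7.3, 107.6]
tcp_rot: [-3.14, -0.0, 1.592]
contact_force: [0.8, -0.4, -0.7]
opening: 0.129
```

Request:
drive_tool(
  deltas=[
    [0,0,1.0,0],
    [0,0,1.0,0],
    [0,0,1.0,0],
    [0,0,0,0],
    [0,0,0,0],
    [0,0,0,0],
  ],
)

```text
clock: 8.05
eef_pos: [450.9, -9.0, 77.9]
tcp_rot: [-3.141, -0.0, 1.588]
contact_force: [0.8, 1.1, -1.0]
opening: 0.129
```

```bash
python3 - <<'E'
from h import *
s=r.sense();print(s['clock'],s['eef_pos'],s['tcp_rot'],s['contact_force'])
im,d,p=grab('wrist','wlay')
cv2.imwrite('pics/wlay2.png',cv2.resize(im[100:400,150:550],None,fx=2,fy=2)[:,:,::-1])
E
```

```text
8.05 [450.85611889  -9.04328752  77.88985757] [-3.14068914e+00 -1.35955417e-05  1.58796769e+00] [ 0.79254276  1.11071133 -0.99267974]
```

View pics/wlay2.png

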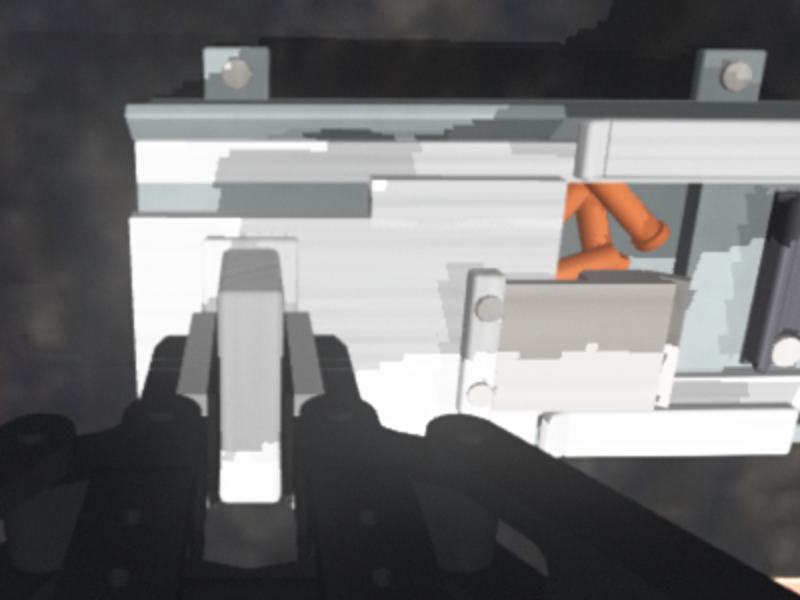

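The held cover is over the open end. Its front wing edge, at crop column 565, is just short of the upper lip (580), with the tab at (590,340). Both lips and the ledge at (780,290) are visible. I'll check the sideways fit against the lips from this same picture.

```bash
python3 - <<'E'
from h import *
from scipy.spatial.transform import Rotation as Ro
np.set_printoptions(precision=2,suppress=True)
im,d,p=load('wlay'); s=r.sense(); tcp=np.array([450.86,-9.04,77.89]);T=Ro.from_euler('xyz',[-3.1407,0,1.588]).as_matrix()
W=cloud(d,p);L=(W-tcp)@T
lip=(W[...,2]>38)&(W[...,2]<46)
def edge(cols,v0,v1,m,first):
    o=[]
    for u in cols:
        k=np.where(m[v0:v1,u])[0]
        if len(k): o.append(L[v0+(k[0] if first else k[-1]),u])
    o=np.array(o);f=np.polyfit(o[:,1],o[:,0],1);return o[:,:].mean(0),f
a=edge(range(462,540,4),155,215,lip,False);b=edge(range(432,540,4),290,340,lip,True)
print('upper lip inner',a);print('lower lip inner',b)
pl=(L[...,2]>10)&(L[...,2]<26)&(im.min(-1)>60)
print('wing top edge',edge(range(345,425,4),170,260,pl,True))
print('plate narrow edge',edge(range(222,330,4),180,260,pl,True))
m=(W[...,2]>30)&(W[...,2]<40)
for v in(280,290,296): print([ (u,W[v,u].round(1).tolist()) for u in (525,530,535,540,545,550,555)])
# plate front edge
o=[]
for v in range(195,235,4):
    k=np.where(pl[v,380:440])[0]; o.append(L[v,380+k[-1]])
print('front edge tool y',np.mean(o,0))
o=[L[v,k[0]+420] for v in range(163,188,3) for k in [np.where(lip[v,420:500])[0]]]
print('lip start',np.mean(o,0))
E
```

```text
upper lip inner (array([ 31.99, 104.18,  36.73]), array([-0.  , 32.28]))
lower lip inner (array([-28.86, 107.39,  37.65]), array([  0.  , -28.96]))
wing top edge (array([35.92, 44.83, 22.84]), array([ 0.  , 35.88]))
plate narrow edge (array([28.02, -1.16, 21.21]), array([-0.  , 28.02]))
[(525, [583.4, -26.4, 32.4]), (530, [584.7, -25.4, 34.2]), (535, [589.4, -26.6, 31.8]), (540, [591.8, -26.4, 32.3]), (545, [593.7, -25.9, 33.2]), (550, [601.1, -28.6, 27.9]), (555, [604.3, -28.7, 27.5])]
[(525, [585.9, -33.1, 31.0]), (530, [589.0, -33.3, 30.6]), (535, [591.4, -33.0, 31.0]), (540, [594.6, -33.2, 30.6]), (545, [597.4, -33.2, 30.7]), (550, [600.0, -33.0, 30.9]), (555, [602.7, -32.9, 31.1])]
[(525, [449.0, 60.6, 204.3]), (530, [589.8, -36.9, 30.5]), (535, [592.9, -37.0, 30.3]), (540, [594.9, -36.5, 31.3]), (545, [598.4, -36.9, 30.5]), (550, [600.7, -36.6, 31.1]), (555, [603.2, -36.3, 31.6])]
front edge tool y [25.87 63.83 18.01]
lip start [38.43 71.03 36.68]
```

The sideways offset is +1.6 mm along tool x, the yaw matches, and the origin is at case x of about -40. I'll correct that and lower by feel.

Request:
drive_tool(
  deltas=[
    [0.16,0,0.5,0],
    [0,0,0.7,0],
    [0,0,0.5,0],
    [0,0,0.2,0],
    [0,0,0,0],
    [0,0,0,0],
    [0,0,0,0],
  ],
)

```text
clock: 8.68
eef_pos: [451.0, -7.0, 59.3]
tcp_rot: [3.142, 0.0, 1.589]
contact_force: [0.4, 0.5, -1.2]
opening: 0.13
```

Request:
drive_tool(
  deltas=[
    [0,0,0.1,0],
    [0,0,0.1,0],
    [0,0,0.1,0],
    [0,0,0,0],
    [0,0,0,0],
    [0,0,0,0],
  ],
)

```text
clock: 9.18
eef_pos: [450.9, -7.0, 56.3]
tcp_rot: [3.142, 0.0, 1.589]
contact_force: [1.3, 0.2, -1.7]
opening: 0.127
```

Request:
drive_tool(
  deltas=[
    [0,0,0.1,0],
    [0,0,0,0],
    [0,0,0.1,0],
    [0,0,0,0],
    [0,0,0,0],
  ],
)

```text
clock: 9.6
eef_pos: [450.8, -7.0, 54.2]
tcp_rot: [-3.141, 0.0, 1.589]
contact_force: [-0.0, -1.2, -1.1]
opening: 0.129
```

Request:
drive_tool(
  deltas=[
    [0,0,0.05,0],
    [0,0,0,0],
    [0,0,0,0],
    [0,0,0,0],
  ],
)

```text
clock: 9.93
eef_pos: [450.9, -7.0, 53.8]
tcp_rot: [-3.142, 0.0, 1.589]
contact_force: [0.0, -0.2, -1.3]
opening: 0.131
```

Request:
drive_tool(
  deltas=[
    [0,0,0.05,0],
    [0,0,0,0],
    [0,0,0,0],
    [0,0,0,0],
  ],
)

```text
clock: 10.27
eef_pos: [451.0, -7.0, 53.5]
tcp_rot: [3.141, 0.0, 1.589]
contact_force: [-1.8, 0.4, 5.3]
opening: 0.131
```

Request:
drive_tool(
  deltas=[
    [0,0,0.05,0],
    [0,0,0,0],
    [0,0,0,0],
    [0,0,0,0],
  ],
)

```text
clock: 10.6
eef_pos: [451.1, -7.0, 53.5]
tcp_rot: [3.141, 0.0, 1.589]
contact_force: [-3.3, -0.6, 14.5]
opening: 0.127
```

Contact was felt at TCP z 53.5. I'll back off the pressure and start sliding.

Request:
drive_tool(
  deltas=[
    [0,0,-0.07,0],
    [0,0,0,0],
    [0,0,0,0],
    [0,0,0,0],
  ],
)

```text
clock: 10.93
eef_pos: [451.0, -7.0, 53.5]
tcp_rot: [3.141, -0.0, 1.589]
contact_force: [-0.4, 0.5, 2.7]
opening: 0.128
```

Request:
drive_tool(
  deltas=[
    [0,0.2,0,0],
    [0,0.2,0,0],
    [0,0.2,0,0],
    [0,0,0,0],
    [0,0,0,0],
  ],
)

```text
clock: 11.35
eef_pos: [457.5, -6.9, 53.5]
tcp_rot: [3.141, 0.0, 1.589]
contact_force: [1.2, -0.2, 2.5]
opening: 0.13
```

Request:
drive_tool(
  deltas=[
    [0,0.1,0,0],
    [0,0.1,0,0],
    [0,0.1,0,0],
    [0,0.1,0,0],
    [0,0.1,0,0],
    [0,0,0,0],
    [0,0,0,0],
  ],
)

```text
clock: 11.93
eef_pos: [461.9, -6.8, 53.5]
tcp_rot: [3.142, 0.0, 1.589]
contact_force: [-0.0, 0.0, 3.2]
opening: 0.129
```

Request:
drive_tool(
  deltas=[
    [0,0.1,0,0],
    [0,0.1,0,0],
    [0,0.1,0,0],
    [0,0.1,0,0],
    [0,0.1,0,0],
    [0,0,0,0],
    [0,0,0,0],
  ],
)

```text
clock: 12.52
eef_pos: [466.9, -6.7, 53.5]
tcp_rot: [3.141, 0.0, 1.589]
contact_force: [-0.9, -0.2, 3.7]
opening: 0.128
```

Request:
drive_tool(
  deltas=[
    [0,0.1,0,0],
    [0,0.1,0,0],
    [0,0.1,0,0],
    [0,0.1,0,0],
    [0,0.1,0,0],
    [0,0,0,0],
    [0,0,0,0],
  ],
)

```text
clock: 13.1
eef_pos: [471.9, -6.6, 53.5]
tcp_rot: [3.142, 0.0, 1.589]
contact_force: [-0.1, -0.4, 4.3]
opening: 0.127
```

Request:
drive_tool(
  deltas=[
    [0,0.1,-0.01,0],
    [0,0.1,0,0],
    [0,0.1,0,0],
    [0,0.1,0,0],
    [0,0.1,0,0],
    [0,0,0,0],
    [0,0,0,0],
  ],
)

```text
clock: 13.68
eef_pos: [477.2, -6.5, 53.5]
tcp_rot: [3.141, 0.0, 1.589]
contact_force: [-0.2, 0.3, 0.1]
opening: 0.131
```

Request:
drive_tool(
  deltas=[
    [0,0.1,0,0],
    [0,0.1,0,0],
    [0,0.1,0,0],
    [0,0.1,0,0],
    [0,0.1,0,0],
    [0,0,0,0],
    [0,0,0,0],
  ],
)

```text
clock: 14.27
eef_pos: [482.0, -6.5, 53.5]
tcp_rot: [3.141, -0.0, 1.589]
contact_force: [0.6, -0.6, -0.7]
opening: 0.127
```

Request:
drive_tool(
  deltas=[
    [0,0.1,0,0],
    [0,0.1,0,0],
    [0,0.1,0,0],
    [0,0,0,0],
    [0,0,0,0],
  ],
)

```text
clock: 14.68
eef_pos: [485.0, -6.4, 53.5]
tcp_rot: [3.142, 0.0, 1.589]
contact_force: [-0.5, 1.2, -0.4]
opening: 0.126
```

Request:
drive_tool(
  deltas=[
    [0,0.1,0,0],
    [0,0.1,0,0],
    [0,0.1,0,0],
    [0,0.1,0,0],
    [0,0,0,0],
    [0,0,0,0],
  ],
)

```text
clock: 15.18
eef_pos: [488.9, -6.3, 53.5]
tcp_rot: [-3.142, -0.0, 1.589]
contact_force: [0.2, -0.2, -0.7]
opening: 0.132
```

Request:
drive_tool(
  deltas=[
    [0,0.1,0,0],
    [0,0.1,0,0],
    [0,0.1,0,0],
    [0,0,0,0],
    [0,0,0,0],
  ],
)

```text
clock: 15.6
eef_pos: [492.0, -6.3, 53.6]
tcp_rot: [3.142, 0.0, 1.589]
contact_force: [-0.1, 0.8, -2.3]
opening: 0.131
```

Request:
drive_tool(
  deltas=[
    [0,0.1,0,0],
    [0,0.1,0,0],
    [0,0.1,0,0],
    [0,0,0,0],
    [0,0,0,0],
  ],
)

```text
clock: 16.02
eef_pos: [494.9, -6.2, 53.6]
tcp_rot: [3.142, 0.0, 1.589]
contact_force: [-0.9, 0.1, 0.3]
opening: 0.13
```

```bash
python3 - <<'E'
from h import *
s=r.sense();print(s['clock'],s['eef_pos'],s['contact_force'],s['wrist_torque'])
im,d,p=grab('wrist','wsl')
cv2.imwrite('pics/wsl2.png',cv2.resize(im[100:400,150:550],None,fx=2,fy=2)[:,:,::-1])
E
```

```text
16.0167 [494.94299064  -6.20569453  53.59501899] [-0.90790116  0.11420158  0.29689792] [ 0.01331948  0.04416058 -0.02115958]
```

View pics/wsl2.png

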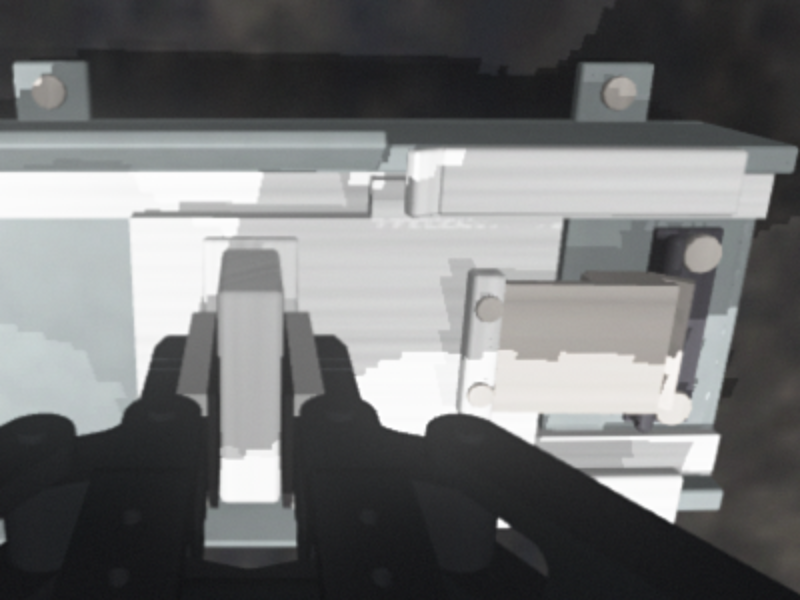

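The wing is under the lip and the tab tip, at (675,350), overlaps the ledge. The slide is free so far, so ramp contact should be close. From here I use finer steps.

Request:
drive_tool(
  deltas=[
    [0,0.1,0,0],
    [0,0.1,0,0],
    [0,0,0,0],
    [0,0,0,0],
  ],
)

```text
clock: 16.4
eef_pos: [496.9, -6.2, 53.6]
tcp_rot: [-3.142, -0.0, 1.589]
contact_force: [-2.2, -0.1, 0.4]
opening: 0.129
```

Request:
drive_tool(
  deltas=[
    [0,0.1,0,0],
    [0,0.1,0,0],
    [0,0,0,0],
    [0,0,0,0],
  ],
)

```text
clock: 16.73
eef_pos: [499.6, -6.1, 53.8]
tcp_rot: [3.14, 0.0, 1.589]
contact_force: [-0.5, 0.9, 1.8]
opening: 0.129
```

Request:
drive_tool(
  deltas=[
    [0,0.1,0,0],
    [0,0.1,0,0],
    [0,0,0,0],
    [0,0,0,0],
  ],
)

```text
clock: 17.07
eef_pos: [501.6, -6.1, 53.8]
tcp_rot: [3.14, 0.0, 1.589]
contact_force: [-0.0, 0.5, 1.7]
opening: 0.13
```

Request:
drive_tool(
  deltas=[
    [0,0.1,0,0],
    [0,0.1,0,0],
    [0,0,0,0],
    [0,0,0,0],
  ],
)

```text
clock: 17.4
eef_pos: [503.1, -6.1, 53.6]
tcp_rot: [3.141, 0.0, 1.589]
contact_force: [0.1, 0.2, 1.7]
opening: 0.13
```

Request:
drive_tool(
  deltas=[
    [0,0.1,0,0],
    [0,0.1,0,0],
    [0,0,0,0],
  ],
)

```text
clock: 17.65
eef_pos: [505.1, -6.0, 53.6]
tcp_rot: [3.141, 0.0, 1.589]
contact_force: [-0.4, -0.5, 2.4]
opening: 0.131
```

Request:
drive_tool(
  deltas=[
    [0,0.1,0,0],
    [0,0.1,0,0],
    [0,0,0,0],
  ],
)

```text
clock: 17.9
eef_pos: [507.2, -6.0, 53.6]
tcp_rot: [3.141, -0.0, 1.589]
contact_force: [-0.7, -0.2, 2.1]
opening: 0.135
```

Request:
drive_tool(
  deltas=[
    [0,0.1,0,0],
    [0,0.1,0,0],
    [0,0,0,0],
  ],
)

```text
clock: 18.15
eef_pos: [509.2, -6.0, 53.6]
tcp_rot: [3.141, 0.0, 1.589]
contact_force: [-1.4, -0.8, 2.8]
opening: 0.126
```

```bash
python3 - <<'E'
from h import *
s=r.sense();print(s['clock'],s['eef_pos'],s['contact_force'],s['wrist_torque'])
im,d,p=grab('wrist','wsl3')
cv2.imwrite('pics/wsl3c.png',cv2.resize(im[160:360,330:550],None,fx=3,fy=3)[:,:,::-1])
np.set_printoptions(precision=2,suppress=True)
for n in('wlay','wsl','wsl3'):
    im,d,p=load(n);W=cloud(d,p);
    # tab vs plate heights at same image pixels (camera fixed to the tool)
    print(n,'plate',np.median(W[215:230,335:375,2]),'tab base',np.median(W[245:265,405:425,2]),'tab mid',np.median(W[245:265,440:460,2]),'tab end',np.median(W[245:265,470:482,2]))
E
```

```text
18.15 [509.2070315   -5.96358368  53.62739316] [-1.42703089 -0.80359068  2.84834849] [-0.03687342 -0.14068296  0.02323243]
wlay plate 60.066784585662006 tab base 64.03255864205249 tab mid 63.9997201954778 tab end 63.98421803168877
wsl plate 35.88321991522281 tab base 40.24176549931348 tab mid 40.584398189612855 tab end 40.94910266201504
wsl3 plate 36.01138266238304 tab base 41.230181467201305 tab mid 43.11302010174283 tab end 44.38654099084505
```

View pics/wsl3c.png

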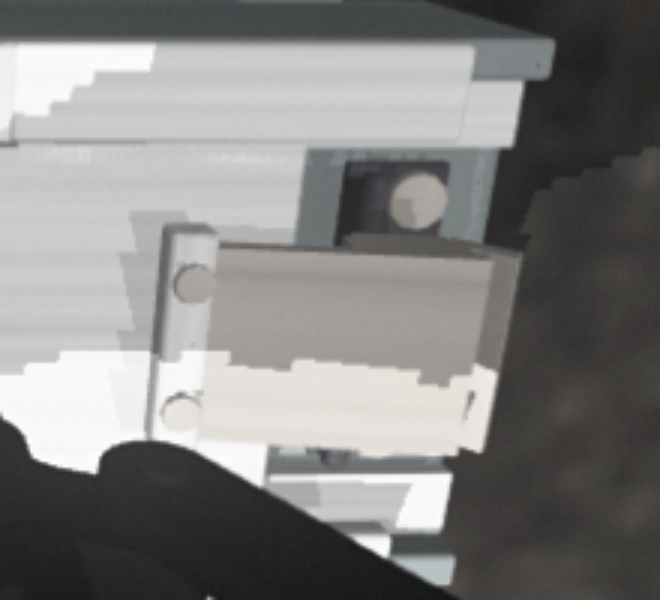

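The tab is riding up on the ledge: its end is raised about 3.5 mm. The depth puts first ramp contact near TCP x 494, so I expect the click at 518–519 and the stop near 521.

Request:
drive_tool(
  deltas=[
    [0,0.1,0,0],
    [0,0.1,0,0],
    [0,0.1,0,0],
    [0,0,0,0],
  ],
)

```text
clock: 18.53
eef_pos: [512.2, -5.9, 53.7]
tcp_rot: [3.141, 0.0, 1.589]
contact_force: [-0.9, 0.0, 3.7]
opening: 0.129
```

Request:
drive_tool(
  deltas=[
    [0,0.1,0,0],
    [0,0.1,0,0],
    [0,0.1,0,0],
    [0,0,0,0],
  ],
)

```text
clock: 18.87
eef_pos: [516.4, -5.8, 53.8]
tcp_rot: [3.139, 0.0, 1.589]
contact_force: [5.4, 0.2, -0.5]
opening: 0.129
```

Request:
drive_tool(
  deltas=[
    [0,0.05,0,0],
    [0,0.05,0,0],
    [0,0,0,0],
    [0,0,0,0],
  ],
)

```text
clock: 19.2
eef_pos: [516.4, -5.8, 53.6]
tcp_rot: [3.141, 0.0, 1.589]
contact_force: [4.2, 0.5, -0.3]
opening: 0.133
```

Request:
drive_tool(
  deltas=[
    [0,0.05,0,0],
    [0,0.05,0,0],
    [0,0,0,0],
    [0,0,0,0],
  ],
)

```text
clock: 19.53
eef_pos: [516.6, -5.8, 53.5]
tcp_rot: [-3.141, 0.0, 1.589]
contact_force: [3.6, -0.4, 1.1]
opening: 0.127
```

```bash
cat > tab.py <<'E'
from h import *
s=r.sense();print(s['clock'],s['eef_pos'],s['contact_force'])
im,d,p=grab('wrist','wt');W=cloud(d,p)
print('plate',np.median(W[215:230,335:375,2]),'tab base',np.median(W[245:265,405:425,2]),'tab end',np.median(W[245:265,470:482,2]))
E
python3 tab.py
```

```text
19.5333 [516.64883705  -5.83328284  53.5375115 ] [ 3.59916911 -0.38871264  1.11149685]
plate 35.79973182372781 tab base 39.7857278754734 tab end 39.770263226869616
```

It has clicked: the push reversed and the tab is flat again (end 39.77, base 39.79). I'll release and withdraw straight up.

Request:
drive_tool(
  deltas=[
    [0,0,0,0],
    [0,0,0,0],
    [0,0,0,0],
    [0,0,0,0],
    [0,0,0,0],
    [0,0,0,0],
  ],
  jaw=0.55,
)

```text
clock: 20.08
eef_pos: [516.6, -5.8, 53.5]
tcp_rot: [-3.141, -0.0, 1.589]
contact_force: [-0.3, -0.2, -0.2]
opening: 0.454
```

Request:
drive_tool(
  deltas=[
    [0,0,-0.5,0],
    [0,0,-1.5,0],
    [0,0,-2.5,0],
    [0,0,-3.0,0],
    [0,0,-3.0,0],
    [0,0,-3.0,0],
    [0,0,-3.0,0],
    [0,0,-2.0,0],
    [0,0,0,0],
    [0,0,0,0],
    [0,0,0,0],
  ],
)

```text
clock: 21.0
eef_pos: [516.3, -5.8, 238.1]
tcp_rot: [-3.141, -0.0, 1.589]
contact_force: [0.1, 0.1, -0.1]
opening: 0.449
```

```bash
python3 - <<'E'
from h import *
np.set_printoptions(precision=2,suppress=True)
s=r.sense();print(s['clock'],s['eef_pos'],s['contact_force'])
im,d,p=grab('wrist','wend');W=cloud(d,p);Z=W[...,2]
cv2.imwrite('pics/wendc.png',cv2.resize(im[120:320,140:420],None,fx=2.8,fy=2.8)[:,:,::-1])
c0=np.array([514.3,-6.8]);R2=np.array([[1,-.018],[.018,1]])
C=(W[...,:2]-c0)@R2
rib=(Z>55)&(Z<66)&(np.abs(C[...,1])<28)&(np.abs(C[...,0])<70)
P=C[rib];print('rib in case',rect(P))
for x0,x1,n in((12,20,'plate'),(62,70,'tab base?'),(80,90,'tab end?')):
    m=(C[...,0]>x0)&(C[...,0]<x1)&(np.abs(C[...,1])<11);print(n,np.median(Z[m]))
m=(Z>33)&(Z<39)&(np.abs(C[...,1])<25)&(C[...,0]>-60)&(C[...,0]<45)
Q=np.c_[C[m],np.ones(m.sum())];print('plate slope',np.linalg.lstsq(Q,Z[m],rcond=None)[0])
E
```

```text
21.0 [516.28  -5.81 238.08] [ 0.07  0.11 -0.06]
rib in case (array([1.62, 1.24]), array([43.93, 11.36]), np.float64(-0.0029))
plate 295.3699294137055
tab base? 39.69638119815434
tab end? 39.600595202060894
plate slope [-0.01  0.   36.04]
```

View pics/wendc.png

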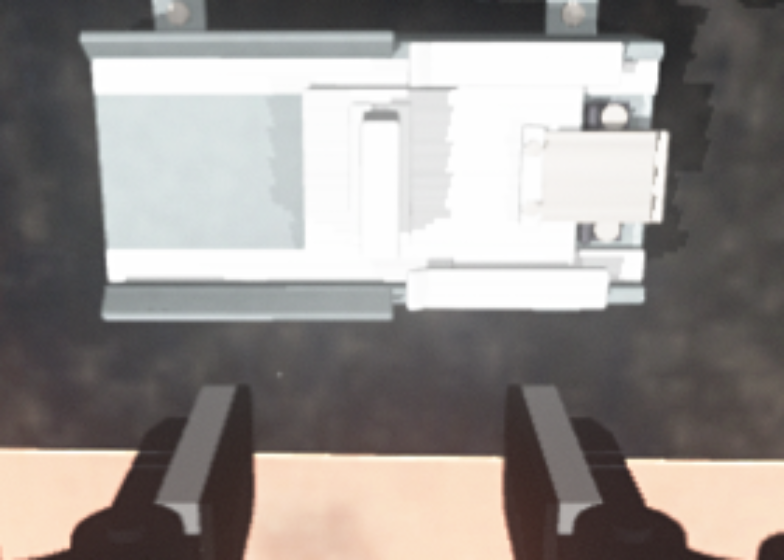

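The cover sits under both lips, with its tab flat across the ledge at (600,175). Its origin is at case x of about 21.6 mm, y of about 1 mm, and it is level. I'm handing in.

```bash
python3 -c "
from rig import job
print(job.sign_off())"
```

```text
the job is handed in; nothing more can be done
None
```

The cover is home in the case with its tab clicked down behind the ledge, and I handed the job in at about 21 s of the 51 s allowed. The hand-in gives no verdict.

I gripped the bare-metal cover by its rib, laid it on the rails at case x of about -40 mm and slid it under the lips in steps of 2 mm or less. I never pushed it into the hard stop.

**Last checks:**
- **Position:** the origin is at case x of about 21.6 mm and y of about +1.2 mm, with yaw error around 0.003 rad. The plate slope is at most 0.01.
- **Click:** the tab rose by about 3.5 mm over the ledge, then went flat again. The push reversed at TCP x of about 516 mm.
- **Forces:** the largest reading while sliding home was about 5.5 N, against the 18 N limit. Laying the cover down briefly reached 14.5 N, before the limit applied.
- **Clearance:** the gripper is open and about 185 mm above its release height, with no contact force.

**Disagreements and gaps:**
- Camera depth gave heights about 1 to 2 mm too high on the table.
- The click came 2 to 3 mm earlier than I predicted from ramp contact.
- I kept the arm's path clear of the bystanders, but did not photograph them again afterwards.

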